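# Plumb the dip probe and stow it in the blue tube

### The arm

A 6-joint arm with a two-finger parallel gripper is mounted at the origin on the work surface. World frame = base frame: x ahead of the robot, y to its left, z up, the work surface at z = 0. Lengths are in m, angles in degrees, forces in N, time in s.
With the tool pointing down it reaches from about 0.25 to 0.725 m from the base axis. Payload 9.7 kg.
Tool frame: the origin (TCP) lies midway between the tips of the shut fingers; the grasp point (between the pads) lies 19 mm behind it; z points along the fingers, y is the line along which they close (so a half turn about z gives the same grasp; the last joint's range is limited). The gripper opens to 85 mm and grips with 20 to 120 N. Pads are 22 mm wide; open, the fingers measure 114 mm over their backs; the gripper's body (76 mm by 85 mm) begins 54 mm behind the grasp point. The pads swing forward as they close: fully open they stand 13 mm farther back than shut.
Start: joints at [73.339, 4.979, 10.078, 95.1, 0, 90], TCP at [0.158, 0.527, 0.231] pointing down, gripper open.
Joint ranges: [-179.16, 179.16], [-48.56, 103.87], [-65.8, 70.77], [-126.05, 130.52], [-82.76, 87.17], [-180, 180]. Speed limits (degrees/s): [127.2, 127.2, 147.25, 180, 180, 180].

### API

Orientations are given as [roll, pitch, yaw] about the fixed x, y, z axes, in that order (R = Rz(yaw) Ry(pitch) Rx(roll)).
In Python, from workcell import bot gives the robot as it stands.
- The arm moves only by the shell command python3 -m crank 'ROWS' [FORCE]. ROWS is JSON, a list of rows, each an object with "gripper": the finger opening in mm, from 0 to 85.4; "travel": the shift along the tool's x, y, z in mm, a list of three; "twist": the turn, a rotation vector about the tool's x, y, z in rad, a list of three. In form: [{"gripper": gripper, "travel": [tx, ty, tz], "twist": [rx, ry, rz]}, ...]. A call has 1 to 12 rows; each row shifts and turns the commanded pose from where the row before left it, along the tool's axes as they then stand; what a row does not reach is not made up. A row lasts 1/8 s, in which the tool goes at most 62.5 mm and 10.7 degrees, less where a joint would pass 70% of its speed; a pose out of reach is approached as far as the arm can. A call is refused whole if a number of a shift passes 62.5 or a number of a turn 0.188, either way. A call with a gripper value outside its range is refused whole. The fingers move at their own pace and stop on an object; FORCE is the grip in N (left out, the last holds). Time passes only in rows, so rows that do not move let the fingers close. It gives the time, the measured TCP pose, the force, the opening and the grip force at its end, in the units of the state.
- bot.get_obs(): the state, without advancing time (a new reading comes with each control period).
- bot.camera(name): name is "scene" or "top" or "wrist"; returns the picture (384x512x3 uint8, red, green, blue); there is no depth.
- bot.calibration(name): a dict with "vfov" (degrees; the focal length in pixels is half the picture's height over the tangent of half this angle, whatever the lens; pixels are square), "cx", "cy" (the principal point, pixels), "camera_from_world" (4x4, takes a point from world to camera coordinates). Camera axes: x right, y down, z forward; pixel columns grow to the right and rows downward; lengths in m; the calibration is good to about 2 mm. A picture is of the moment at which its call begins: read the wrist's pose just before it. calibration takes no time and is no camera call; for the wrist camera it gives the pose at the moment of the call.
- bot.job_done(): hands the job in; it is judged then, once.
The state is a dict: "time": time; "q": joint angles; "qd": joint speeds; "joint_efforts": joint torques, N m; "ee_pos": TCP position; "tcp_rot": TCP orientation; "wrist_force": force on the tool from outside, world axes, zero at the start; "torque": the same for the moment, N m; "opening": finger opening in m; "grasp_force": force on a finger pad.
Only numpy, scipy, OpenCV 4.12 (cv2) and the standard library are available. Lean on these libraries where they do the work, as an engineer would, in place of code of your own. Each camera call takes 0.05 s, during which the arm holds its last target. There are 200 camera calls.

### The job

Turn the clear slotted dial of the dip carousel until its slot lies over the tube with the blue collar. Then take the orange-headed probe off the inclined rest under the microscope by its head, lift it clear, ease the grip so that it swings plumb between your fingers, regrip it firmly while it hangs plumb, and lower it through the slot so that it is left standing upright on the bottom of the blue tube; never let it drop, push hard on the microscope or disturb the bottle, jar and brass weight.

Things in the scene. Friction and masses are not known exactly. Their poses are not given: they have to be found in the camera images.
- probe_head (a point): Pivot centre of the loose probe's orange head, a disc (22 mm diameter, 24 mm between its flat sides) lying across the probe. z axis: along the probe, foot to head (up when plumb). y axis: through the two side buttons; pinch along it. Starts leaning 50 degrees, head up and to +x of the scope. Pinched hard at 24 mm the flats are clamped and the probe cannot turn.
- probe: The whole probe, same point and axes as probe_head; 0.22 kg, centre of mass 77 mm below the head. A sprung flat rubber button (12 mm diameter, free to turn in its bearing) stands 3 mm out of each flat (30 mm over both); 5 N starts it inward, 9 N makes it flush. With the fingers eased to 26 to 28 mm only the buttons touch: the probe is still held but swings on them and settles in 1 to 2 s. Stem 10 x 10 mm.
- probe_foot (a point): Centre of the flat underside of the probe's square foot (18 x 18 mm, 22 mm high), 130 mm below the head's pivot along the probe. The probe can stand on it.
- scope: White stereo microscope, fixed. Origin on the bench near the middle of its base plate (14 mm thick, x from -125 to 145 mm, 180 mm wide). x axis: level, from the robot's side towards its column. The probe's head starts at x = 30, y = 0, z = 114 mm in this frame.
- objective (a point): Centre of the underside of the microscope's black objective (64 mm diameter, 55 mm high, and behind and above it a white body 95 x 85 mm), fixed 104 mm above the probe's head and 22 mm to +x of it. It bars the way straight down: the tool must come in leaning 30 to 45 degrees back to the scope's -x side.
- rest (a point): Where the stem's middle lies in the inclined rest, an open trough 42 mm long with low walls, 82 mm below the head along the stem; a stop plate lies under the foot. Fixed to the microscope, same axes. Draw the probe out square to its stem: up and to the scope's -x side.
- scope_column (a point): Foot of the microscope's upright column, 26 mm thick, 95 mm to +x of the probe's head.
- collar_blue: Blue ring, 41 mm across, round the mouth of the wanted tube, seen through the clear dial. Origin on the tube's axis at its rim, 86 mm over the bench. One of five tubes in a fan 60 mm from the dial's axis, 46 degrees apart (the others have white rings). Inner diameter 38 mm, floor 12 mm above the bench.
- dial_axis (a point): The carousel's upright axis at the dial, 91 mm over the bench; x axis: towards the middle tube of the fan. The carousel is fixed, on a round white base of 172 mm diameter.
- dial_slot (a point): Centre of the dial's slot, 60 mm from the axis. The dial is a clear disc, 168 mm diameter, top 93 mm over the bench; the slot is 38 mm wide, has black edges and runs from 41 mm off the axis out to the rim.
- dial_peg (a point): Middle of the black upright peg by which the dial is turned (12 mm diameter, 36 mm tall, top 129 mm over the bench), 60 mm from the axis, opposite the slot.
- dial (a joint): Angle of the dial, rad, counter-clockwise from above; at 0 the slot points along -x of dial_axis (away from the middle tube). Stops at -3.7 and 3.7. It stays where it is left; about 1 N at the peg turns it.
- bottle: Loose white bottle with yellow label, 46 mm diameter, 100 mm tall; origin under its centre. Leave alone.
- jar: Loose amber jar, 42 mm diameter, 65 mm tall; origin under its centre. Leave alone.
- weight: Loose brass weight, 38 mm diameter, 45 mm tall; origin under its centre. Leave alone.
There are look-alikes about, which are no part of the job. Of the things like the probe, leave any that is green, pink or red; of the rest the smaller one is meant.

How it is judged (in metres and radians):
On the way, in this order (a step that is already met when the one before it is completed fails the run):
1. the dial's slot is over the blue-collared tube (centres within 7 mm) (horizontal distance between dial_slot and collar_blue below 0.007 m), for 0.2 s.
2. the probe is off the rest, held lightly, and hangs still and plumb (within 7 degrees) (height (world z) of probe_head above 0.18 m and angle between probe_head's own z axis and vertical below 0.12 rad and angular speed of probe below 0.5 rad/s and contact force between the fingers and probe between 0.5 and 20 N), for 0.15 s.
3. the probe is gripped firmly, still plumb and clear of the carousel (height (world z) of probe_head above 0.18 m and angle between probe_head's own z axis and vertical below 0.12 rad and contact force between the fingers and probe above 25 N), for 0.15 s.
At the end, for the whole second after the job is handed in: The probe stands released and at rest in the blue-collared tube: underside of its foot within 12 mm of the tube's axis and lower than 18 mm over the bench (on the floor at 12 mm), the probe within 7 degrees of upright (horizontal distance between probe_foot and collar_blue below 0.012 m and height (world z) of probe_foot below 0.018 m and angle between probe_head's own z axis and vertical below 0.12 rad and linear speed of probe below 0.1 m/s); the robot touches nothing.
It fails at once if the probe is dropped (contact force between the fingers and probe below 0.05 N and linear speed of probe above 0.35 m/s).
It fails at once if the robot pushes the microscope or its rest with more than 20 N (contact force between any of the arm, the fingers and scope above 20 N).
It fails at once if the bottle is moved more than 20 mm or tipped (distance of bottle from where it was at the start of the episode above 0.02 m or angle between bottle's own z axis and vertical above 0.3 rad).
It fails at once if the jar is moved more than 20 mm or tipped (distance of jar from where it was at the start of the episode above 0.02 m or angle between jar's own z axis and vertical above 0.3 rad).
It fails at once if the brass weight is moved more than 20 mm or tipped (distance of weight from where it was at the start of the episode above 0.02 m or angle between weight's own z axis and vertical above 0.3 rad).
It also fails if it takes over 72 s, if anything falls off the work surface, if the arm or the gripper's body presses on something with over 40 N, if the wrist force passes 120 N, or if a joint passes its speed limit or range.

## Working session

There is one attempt and no reset: what is moved stays moved. The work goes in short steps, Python scripts to look and compute and a shell command to move; the robot and the scene stay as the last step left them, time stands still between calls to the robot, and variables do not carry over. Pictures are saved under pics/ and viewed, at most 10 in all, crops included, and the job is handed in when it is done.

```bash
ls; mkdir -p pics
python3 - <<'E'
from workcell import bot
import cv2,numpy as np
print(bot.get_obs())
for n in("scene","top"):
    im=bot.camera(n); cv2.imwrite(f"pics/{n}0.png",im[:,:,::-1])
    c=bot.calibration(n);print(n,c)
a=cv2.imread("pics/scene0.png");b=cv2.imread("pics/top0.png")
E
```

```text
pics
{'time': 0.0, 'q': array([7.33396554e+01, 5.01237481e+00, 1.00333590e+01, 9.51007339e+01,
       6.11411922e-04, 9.00019306e+01]), 'qd': array([-0.00104007, -0.01962489, -0.03602548,  0.03562046,  0.06234044,
       -0.01209064]), 'joint_efforts': array([-2.07736848e-03, -5.20388103e+01,  4.64807260e+01,  1.60063215e-02,
       -1.00041616e-04, -9.69421983e-07]), 'ee_pos': array([0.15761097, 0.52667942, 0.23056105]), 'tcp_rot': array([-1.79920250e+02, -6.08724181e-04,  1.63337724e+02]), 'wrist_force': array([ 0.24732763, -0.18115239,  0.09762536]), 'torque': array([ 0.03038113,  0.00571122, -0.00077957]), 'grasp_force': 0.0, 'opening': 0.0852404258725229}
scene {'vfov': 49.41454106880531, 'cx': 248.82901652484102, 'cy': 191.97890509884405, 'camera_from_world': array([[-0.6616942 ,  0.74946912, -0.02137348,  0.32304934],
       [ 0.4603632 ,  0.38361662, -0.80056481, -0.12370686],
       [-0.59179938, -0.53956865, -0.5988649 ,  1.4943625 ],
       [ 0.        ,  0.        ,  0.        ,  1.        ]])}
top {'vfov': 45.31348545475894, 'cx': 258.6945332797737, 'cy': 189.69308435813562, 'camera_from_world': array([[ 0.01618329, -0.99986006, -0.00423777,  0.03300731],
       [-0.99723376, -0.01583298, -0.07262324,  0.5188943 ],
       [ 0.07254598,  0.00540133, -0.99735044,  1.28900399],
       [ 0.        ,  0.        ,  0.        ,  1.        ]])}
```

View pics/scene0.png

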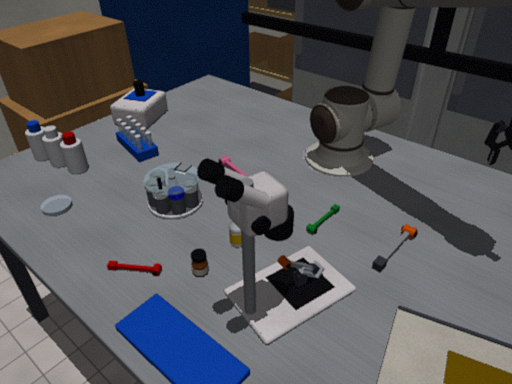

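View pics/top0.png

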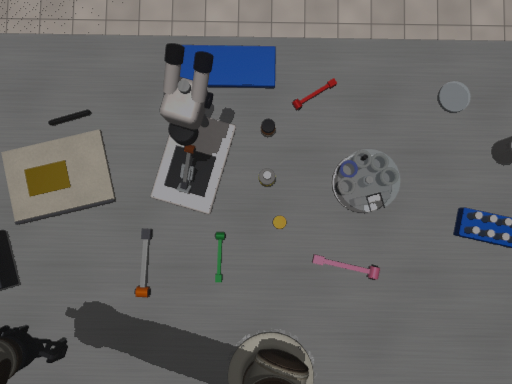

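Scene: the scope is at (265,230), with the orange probe head at (290,262). The carousel is at (175,190) with its blue collar near (177,195). 

Candidates, top view:
- orange-headed probe on the rest at (190,150)
- larger orange-headed one lying on the bench at (144,290)
- green (220,255), pink (345,266) and red (315,95)

I choose the smaller one on the rest, and check it in a close crop.

Run:
```python
import cv2,numpy as np
a=cv2.imread("pics/scene0.png");b=cv2.imread("pics/top0.png")
f=lambda i,x,y,w,h:cv2.resize(i[y:y+h,x:x+w],(400,300),interpolation=cv2.INTER_CUBIC)
o=np.vstack([np.hstack([f(b,318,144,96,72),f(b,145,110,100,75)]),np.hstack([f(a,132,150,88,66),f(a,236,220,120,90)])])
cv2.imwrite("pics/crop1.png",o)
```

```text
(no output)
```

View pics/crop1.png

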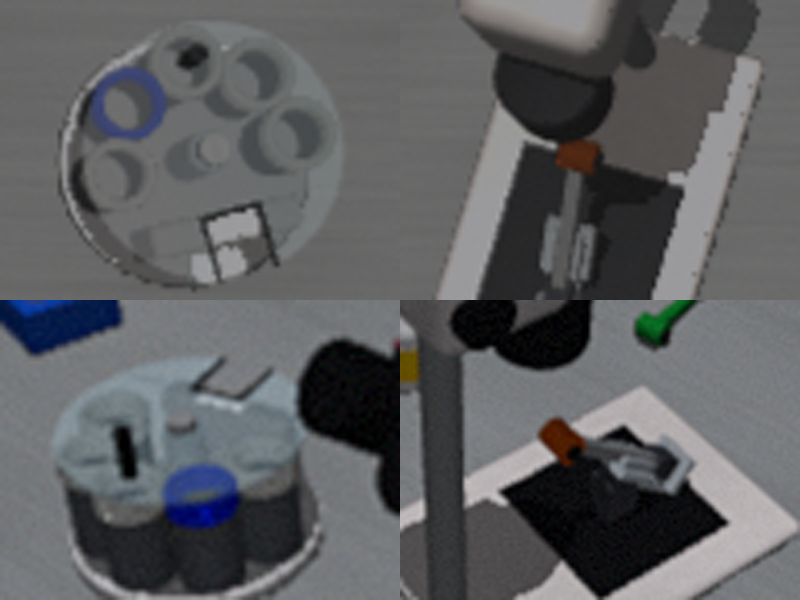

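The crop confirms it. Blue ring is at top-view (349,169), hub (368,180), peg (364,157) and slot (376,202). The probe with the orange head is on the rest at (190,149), below the objective.

```bash
cat > h.py <<'E'
import numpy as np,cv2
from workcell import bot
def ray(n,p,c=None):
    c=c or bot.calibration(n);T=np.array(c["camera_from_world"]);f=192/np.tan(np.radians(c["vfov"]/2))
    d=T[:3,:3].T@np.array([(p[0]-c["cx"])/f,(p[1]-c["cy"])/f,1]);return -T[:3,:3].T@T[:3,3],d/np.linalg.norm(d)
def plane(n,p,z,c=None):
    o,d=ray(n,p,c);return o+d*(z-o[2])/d[2]
def tri(rs):
    A=sum(np.eye(3)-np.outer(d,d) for o,d in rs);b=sum((np.eye(3)-np.outer(d,d))@o for o,d in rs)
    x=np.linalg.solve(A,b);return x,[np.linalg.norm(np.cross(x-o,d)) for o,d in rs]
def cen(im,lo,hi,box):
    h=cv2.cvtColor(im,cv2.COLOR_BGR2HSV);m=cv2.inRange(h,lo,hi);x,y,w,hh=box
    k=np.zeros_like(m);k[y:y+hh,x:x+w]=m[y:y+hh,x:x+w];ys,xs=np.nonzero(k);return xs,ys
E
python3 - <<'E'
from h import *
np.set_printoptions(precision=4,suppress=True)
S=cv2.imread("pics/scene0.png");T=cv2.imread("pics/top0.png")
o=(3,150,60);p=(14,255,255)
xs,ys=cen(T,o,p,(170,135,40,30));ht=(xs.mean(),ys.mean());print("head top",ht,len(xs))
xs,ys=cen(S,o,p,(265,240,40,40));hs=(xs.mean(),ys.mean());print("head scene",hs,len(xs))
print(tri([ray("top",ht),ray("scene",hs)]), plane("top",ht,.114),plane("scene",hs,.114))
xs,ys=cen(T,(105,80,60),(130,255,255),(318,150,90,60));(c,r,_)=cv2.fitEllipse(np.c_[xs,ys].astype(np.int32)) if len(xs)>5 else (0,0,0)
bb=((xs.min()+xs.max())/2,(ys.min()+ys.max())/2);print("blue top",bb,len(xs),xs.max()-xs.min(),ys.max()-ys.min(),plane("top",bb,.086))
for n,q,z in(("hub",(368.4,180),.095),("peg",(364,157.2),.115),("slot",(375.6,201.6),.093),("bottle",(267,176),.1),("jar",(268,128),.065),("weight",(279.5,222),.045)):
    print(n,plane("top",q,z))
# plate edges
g=cv2.cvtColor(T,cv2.COLOR_BGR2GRAY);w=(g>120)
R=[];
for y in range(135,205,5):
    xx=np.nonzero(w[y,150:245])[0]+150
    if len(xx): R.append([y,xx.min(),xx.max()])
    print(R[-1],plane("top",(xx.min(),y),.014)[:2],plane("top",(xx.max(),y),.014)[:2])
E
```

```text
head top (np.float64(188.81666666666666), np.float64(148.58333333333334)) 60
head scene (np.float64(283.4222222222222), np.float64(261.14444444444445)) 90
(array([0.6191, 0.2258, 0.1157]), [np.float64(0.0025019186907990426), np.float64(0.0025019186907990812)]) [0.6179 0.2281 0.114 ] [0.6194 0.2229 0.114 ]
blue top (np.float64(348.5), np.float64(168.0)) 129 17 16 [ 0.5761 -0.2009  0.086 ]
hub [ 0.5435 -0.2526  0.095 ]
peg [ 0.6019 -0.2363  0.115 ]
slot [ 0.486  -0.2722  0.093 ]
bottle [0.5494 0.0193 0.1   ]
jar [0.6867 0.0181 0.065 ]
weight [ 0.4275 -0.0179  0.045 ]
[135, np.int64(226), np.int64(232)] [0.6751 0.1381] [0.6753 0.1208]
[140, np.int64(168), np.int64(230)] [0.658  0.3048] [0.6607 0.1262]
[145, np.int64(166), np.int64(229)] [0.6433 0.3101] [0.6461 0.1288]
[150, np.int64(165), np.int64(227)] [0.6288 0.3125] [0.6315 0.1343]
[155, np.int64(163), np.int64(226)] [0.6142 0.3178] [0.617  0.1368]
[160, np.int64(161), np.int64(224)] [0.5997 0.3231] [0.6025 0.1422]
[165, np.int64(160), np.int64(223)] [0.5852 0.3255] [0.588  0.1448]
[170, np.int64(158), np.int64(221)] [0.5707 0.3308] [0.5735 0.1502]
[175, np.int64(157), np.int64(220)] [0.5562 0.3332] [0.5591 0.1528]
[180, np.int64(155), np.int64(218)] [0.5418 0.3385] [0.5446 0.1582]
[185, np.int64(154), np.int64(217)] [0.5274 0.3409] [0.5302 0.1607]
[190, np.int64(152), np.int64(215)] [0.5129 0.3461] [0.5158 0.1661]
[195, np.int64(151), np.int64(214)] [0.4986 0.3485] [0.5015 0.1686]
[200, np.int64(162), np.int64(212)] [0.4848 0.3166] [0.4871 0.174 ]
```

```bash
python3 -m crank '[{"gripper":85,"travel":[0,0,0],"twist":[0,0,0.1]},{"gripper":85,"travel":[0,0,-10],"twist":[0,0,0]}]'; python3 -c "
from workcell import bot
o=bot.get_obs();print(o['q'],o['tcp_rot'],o['ee_pos'],o['time'])"
```

```text
time: 0.35
ee_pos: [0.1576, 0.5265, 0.2407]
tcp_rot: [-179.9, 0.0, 157.6]
wrist_force: [0.2, 0.2, 0.6]
opening: 0.0848
grasp_force: 0.0
[ 7.33395411e+01  5.25961790e+00  1.14267761e+01  9.62834090e+01
 -1.80226819e-03  9.56994747e+01] [-1.79884503e+02  1.33382890e-02  1.57640082e+02] [0.15756666 0.52648566 0.24065757] 0.35
```

```bash
python3 -m crank '[{"gripper":60,"travel":[-46.5,-35.6,0],"twist":[0,0,0]},{"gripper":60,"travel":[-46.5,-35.6,0],"twist":[0,0,0]},{"gripper":60,"travel":[-46.5,-35.6,0],"twist":[0,0,0]},{"gripper":60,"travel":[-46.5,-35.6,0],"twist":[0,0,0]},{"gripper":60,"travel":[-46.5,-35.6,0],"twist":[0,0,0]},{"gripper":60,"travel":[-46.5,-35.6,0],"twist":[0,0,0]},{"gripper":60,"travel":[-46.5,-35.6,0],"twist":[0,0,0]},{"gripper":60,"travel":[-46.5,-35.6,0],"twist":[0,0,0]},{"gripper":60,"travel":[-46.5,-35.6,0],"twist":[0,0,0]},{"gripper":60,"travel":[-46.5,-35.6,0],"twist":[0,0,0]},{"gripper":60,"travel":[-46.5,-35.6,0],"twist":[0,0,0]},{"gripper":60,"travel":[-40,-32,0],"twist":[0,0,0]}]'
python3 -m crank '[{"gripper":50,"travel":[0,0,0],"twist":[0,0,-0.18]},{"gripper":50,"travel":[0,0,0],"twist":[0,0,-0.18]},{"gripper":40,"travel":[0,0,0],"twist":[0,0,-0.18]},{"gripper":40,"travel":[0,0,0],"twist":[0,0,-0.179]},{"gripper":40,"travel":[0,0,0],"twist":[0,0,0]},{"gripper":40,"travel":[0,0,0],"twist":[0,0,0]}]'
python3 - <<'E'
from h import *
np.save("c1.npy",bot.calibration("wrist"),allow_pickle=True)
cv2.imwrite("pics/w1.png",bot.camera("wrist")[:,:,::-1]);print(bot.get_obs()["q"])
E
```

```text
time: 1.85
ee_pos: [0.507, -0.077, 0.2418]
tcp_rot: [180.0, 0.0, 157.7]
wrist_force: [0.5, 0.5, -0.7]
opening: 0.0601
grasp_force: 0.0
time: 2.6
ee_pos: [0.5063, -0.0748, 0.2416]
tcp_rot: [-180.0, 0.0, -161.4]
wrist_force: [0.6, 0.7, 0.3]
opening: 0.0405
grasp_force: 0.0
[-8.40666857e+00 -5.07012912e-02  6.01234115e+00  9.60523749e+01
 -1.08120308e-03 -2.70663046e+01]
```

View pics/w1.png

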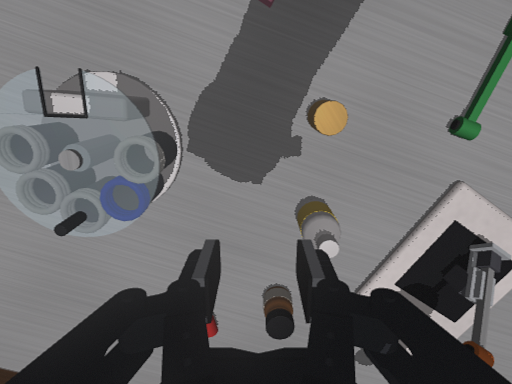

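The wrist view shows the blue ring at (125,198), hub (70,158), the peg from its base (82,214) to its top (62,231), and the slot edges at (45,115) and (86,115). The probe head is at (478,355), with its stem running up to (487,260).

Run:
```python
from h import *
np.set_printoptions(precision=4,suppress=True)
c=np.load("c1.npy",allow_pickle=True).item();W=cv2.imread("pics/w1.png")
xs,ys=cen(W,(110,100,60),(125,255,255),(80,160,90,80));e=cv2.fitEllipse(cv2.convexHull(np.c_[xs,ys].astype(np.int32)));print(e)
b=plane("",e[0],.086,c);h=plane("",(70,158),.095,c);print("blue",b,"hub",h,np.linalg.norm((b-h)[:2]))
for n,q,z in(("pegtop",(61,231),.129),("pegbase",(83,214),.093),("slotL",(44,117),.093),("slotR",(87,117),.093),("so1",(39,67),.093),("so2",(81,70),.093)):
    p=plane("",q,z,c);d=(p-h)[:2];print(n,p,np.linalg.norm(d),np.degrees(np.arctan2(d[1],d[0])))
d=(b-h)[:2];print(np.degrees(np.arctan2(d[1],d[0])))
xs,ys=cen(W,(3,150,60),(14,255,255),(440,320,72,64));hd=(xs.mean(),ys.mean());print("head",hd,xs.min(),xs.max(),ys.min(),ys.max())
rs=[ray("",hd,c),ray("top",(188.8,148.6)),ray("scene",(283.4,261.1))]
print(tri(rs),tri(rs[:2]),tri([rs[0],rs[2]]),plane("",hd,.114,c))
# plate edges lower left side
g=cv2.cvtColor(W,cv2.COLOR_BGR2GRAY)
for y in range(190,290,15):
    x=np.nonzero(g[y,340:]>125)[0]+340
    print(y,x.min(),plane("",(x.min(),y),.014,c)[:2])
```

```text
((124.24067687988281, 197.57861328125), (44.43209457397461, 47.884464263916016), 95.31381225585938)
blue [ 0.5712 -0.1989  0.086 ] hub [ 0.5436 -0.2532  0.095 ] 0.0608887019699481
pegtop [ 0.6018 -0.2338  0.129 ] 0.06132814680959547 18.493307933432142
pegbase [ 0.5993 -0.2336  0.093 ] 0.059071342869306404 19.384217964979833
slotL [ 0.513  -0.2825  0.093 ] 0.04233283921928469 -136.24947205601387
slotR [ 0.5002 -0.2445  0.093 ] 0.04427303271144527 168.66011675696666
so1 [ 0.4705 -0.2914  0.093 ] 0.08246955264753567 -152.3931529354511
so2 [ 0.4611 -0.2557  0.093 ] 0.0825645084294704 -178.23777182244652
63.02450974768687
head (np.float64(482.24279835390945), np.float64(353.3991769547325)) 464 493 342 366
(array([0.6166, 0.2268, 0.1152]), [np.float64(0.00480133026369238), np.float64(0.00150172792474532), np.float64(0.004810937889293169)]) (array([0.6154, 0.2291, 0.1147]), [np.float64(0.0025645435051923275), np.float64(0.002564543505192304)]) (array([0.6156, 0.2255, 0.1149]), [np.float64(0.0046753029795355205), np.float64(0.004675302979535426)]) [0.6134 0.2309 0.114 ]
190 340 [0.5069 0.037 ]
205 340 [0.5258 0.0452]
220 340 [0.5452 0.0537]
235 340 [0.5654 0.0624]
250 340 [0.5863 0.0715]
265 340 [0.6079 0.0809]
280 341 [0.6298 0.092 ]
```

```bash
python3 -m crank '[{"gripper":36,"travel":[-9.5,-45,0],"twist":[0,0,0]},{"gripper":36,"travel":[-9.5,-45,0],"twist":[0,0,0]},{"gripper":36,"travel":[-9.5,-45,0],"twist":[0,0,0]},{"gripper":36,"travel":[-9.6,-45.5,0],"twist":[0,0,0]},{"gripper":36,"travel":[0,0,30],"twist":[0,0,0]},{"gripper":36,"travel":[0,0,30],"twist":[0,0,0]},{"gripper":36,"travel":[0,0,25],"twist":[0,0,0]},{"gripper":36,"travel":[0,0,25],"twist":[0,0,0]},{"gripper":36,"travel":[0,0,20],"twist":[0,0,0]},{"gripper":16,"travel":[0,0,4],"twist":[0,0,0]},{"gripper":16,"travel":[0,0,0],"twist":[0,0,0]},{"gripper":16,"travel":[0,0,0],"twist":[0,0,0]}]' 20
python3 - <<'E'
from h import *
cv2.imwrite("pics/w2.png",bot.camera("wrist")[:,:,::-1])
E
```

```text
time: 4.15
ee_pos: [0.601, -0.2336, 0.1085]
tcp_rot: [-179.9, 0.1, -161.2]
wrist_force: [0.2, -0.5, -0.5]
opening: 0.0158
grasp_force: 0.0
```

View pics/w2.png

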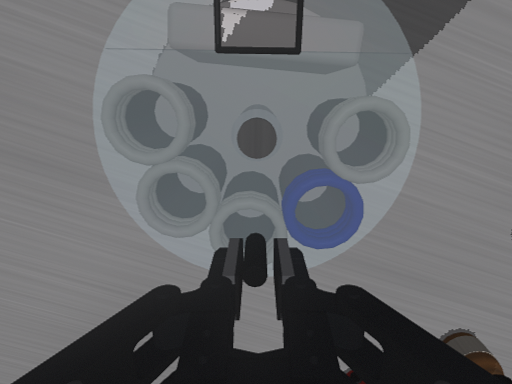

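Peg is caged at (256,258). Hub is at (257,137), blue ring at (323,209), and the slot points straight up, so the dial needs about 138° clockwise. I add the slack and command 139°.

```bash
python3 -m crank '[{"gripper":16,"travel":[0.33,-6.32,0],"twist":[0,0,0.1055]},{"gripper":16,"travel":[0.33,-6.32,0],"twist":[0,0,0.1055]},{"gripper":16,"travel":[0.33,-6.32,0],"twist":[0,0,0.1055]},{"gripper":16,"travel":[0.33,-6.32,0],"twist":[0,0,0.1055]},{"gripper":16,"travel":[0.33,-6.32,0],"twist":[0,0,0.1055]},{"gripper":16,"travel":[0.33,-6.32,0],"twist":[0,0,0.1055]},{"gripper":16,"travel":[0.33,-6.32,0],"twist":[0,0,0.1055]},{"gripper":16,"travel":[0.33,-6.32,0],"twist":[0,0,0.1055]},{"gripper":16,"travel":[0.33,-6.32,0],"twist":[0,0,0.1055]},{"gripper":16,"travel":[0.33,-6.32,0],"twist":[0,0,0.1055]},{"gripper":16,"travel":[0.33,-6.32,0],"twist":[0,0,0.1055]},{"gripper":16,"travel":[0.33,-6.32,0],"twist":[0,0,0.1055]}]'
python3 -m crank '[{"gripper":16,"travel":[0.33,-6.32,0],"twist":[0,0,0.1055]},{"gripper":16,"travel":[0.33,-6.32,0],"twist":[0,0,0.1055]},{"gripper":16,"travel":[0.33,-6.32,0],"twist":[0,0,0.1055]},{"gripper":16,"travel":[0.33,-6.32,0],"twist":[0,0,0.1055]},{"gripper":16,"travel":[0.33,-6.32,0],"twist":[0,0,0.1055]},{"gripper":16,"travel":[0.33,-6.32,0],"twist":[0,0,0.1055]},{"gripper":16,"travel":[0.33,-6.32,0],"twist":[0,0,0.1055]},{"gripper":16,"travel":[0.33,-6.32,0],"twist":[0,0,0.1055]},{"gripper":16,"travel":[0.33,-6.32,0],"twist":[0,0,0.1055]},{"gripper":16,"travel":[0.33,-6.32,0],"twist":[0,0,0.1055]},{"gripper":16,"travel":[0.33,-6.32,0],"twist":[0,0,0.1055]},{"gripper":16,"travel":[0,0,0],"twist":[0,0,0]}]'
python3 - <<'E'
from h import *
np.save("c3.npy",bot.calibration("wrist"),allow_pickle=True)
cv2.imwrite("pics/w3.png",bot.camera("wrist")[:,:,::-1]);print(bot.get_obs()["q"])
E
```

```text
time: 5.7
ee_pos: [0.5797, -0.3013, 0.1081]
tcp_rot: [179.9, 0.1, 126.1]
wrist_force: [0.4, 1.2, -0.3]
opening: 0.0159
grasp_force: 0.6
time: 7.2
ee_pos: [0.5136, -0.3047, 0.1082]
tcp_rot: [179.9, 0.0, 59.8]
wrist_force: [1.1, 0.3, 0.1]
opening: 0.0158
grasp_force: 0.0
[-3.06815045e+01  1.07117842e+01  2.81619593e+00  8.20480855e+01
 -2.77472460e-03  8.94206549e+01]
```

View pics/w3.png

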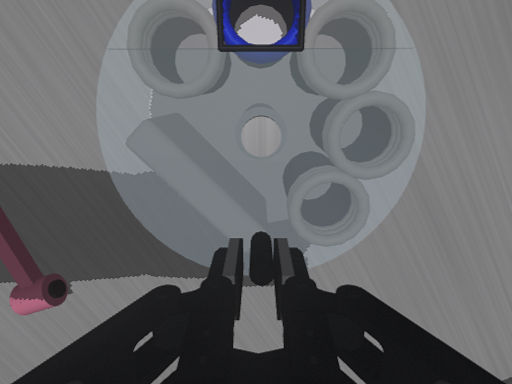

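The slot (centre x=261) lies over the blue ring (x≈262). I lift clear while turning the wrist.

```bash
python3 -m crank '[{"gripper":16,"travel":[0,0,-25],"twist":[0,0,0]},{"gripper":16,"travel":[0,0,-35],"twist":[0,0,0]},{"gripper":50,"travel":[0,0,-12],"twist":[0,0,-0.183]},{"gripper":50,"travel":[0,0,-12],"twist":[0,0,-0.183]},{"gripper":50,"travel":[0,0,-12],"twist":[0,0,-0.183]},{"gripper":50,"travel":[0,0,-12],"twist":[0,0,-0.183]},{"gripper":50,"travel":[0,0,-12],"twist":[0,0,-0.183]},{"gripper":50,"travel":[0,0,-12],"twist":[0,0,-0.183]},{"gripper":50,"travel":[0,0,-12],"twist":[0,0,-0.183]},{"gripper":50,"travel":[0,0,-12],"twist":[0,0,-0.183]},{"gripper":50,"travel":[0,0,-12],"twist":[0,0,-0.183]},{"gripper":50,"travel":[0,0,-12],"twist":[0,0,-0.183]}]'
cat > rel.py <<'E'
# tool-frame shift (mm) and rotation vector (rad) from measured pose to: grasp point at p, back mm behind, lean deg, scope yaw
import sys;from h import *
from scipy.spatial.transform import Rotation as R
def rel(pt,lean,yaw=164.6):
    o=bot.get_obs();A=R.from_euler("xyz",o["tcp_rot"],degrees=True)
    B=R.from_euler("z",yaw,degrees=True)*R.from_euler("x",180,degrees=True)*R.from_euler("y",-lean,degrees=True)
    return np.round(A.inv().apply(np.array(pt)-o["ee_pos"])*1000,1),np.round((A.inv()*B).as_rotvec(),4),B.apply([0,0,1])
E
python3 - <<'E'
from rel import *
t=rel([0,0,0],40)[2];h=np.array([.617,.2275,.1145])
print(t,rel(h+t*(.019-.13),40),bot.get_obs()["time"])
c=np.load("c3.npy",allow_pickle=True).item()["camera_from_world"];print("cam",-c[:3,:3].T@c[:3,3],c[2,:3])
E
```

```text
time: 8.75
ee_pos: [0.5137, -0.3048, 0.2879]
tcp_rot: [-180.0, 0.0, 165.1]
wrist_force: [0.7, 0.4, 0.7]
opening: 0.0503
grasp_force: 0.0
[ 0.61970858 -0.17069618 -0.76604444] (array([108.3, 541.6,  88.2]), array([ 0.003 , -0.6978,  0.0087]), array([ 0.61970858, -0.17069618, -0.76604444])) 8.75
cam [ 0.55366098 -0.23478084  0.24957785] [-0.15617652 -0.27080062 -0.94988205]
```

```bash
python3 -m crank '[{"gripper":60,"travel":[11,54,0],"twist":[0,0,0]},{"gripper":60,"travel":[11,54,0],"twist":[0,0,0]},{"gripper":60,"travel":[11,54,0],"twist":[0,0,0]},{"gripper":60,"travel":[11,54,0],"twist":[0,0,0]},{"gripper":60,"travel":[11,54,0],"twist":[0,0,0]},{"gripper":60,"travel":[11,54,0],"twist":[0,0,0]},{"gripper":60,"travel":[11,54,0],"twist":[0,0,0]},{"gripper":60,"travel":[11,54,0],"twist":[0,0,0]},{"gripper":60,"travel":[10,54,0],"twist":[0,0,0]},{"gripper":60,"travel":[10,54,0],"twist":[0,0,0]},{"gripper":60,"travel":[0,0,0],"twist":[0,0,0.009]}]'
python3 -m crank '[{"gripper":60,"travel":[0,0,22],"twist":[0,-0.14,0]},{"gripper":60,"travel":[0,0,20],"twist":[0,-0.14,0]},{"gripper":60,"travel":[0,0,0],"twist":[0,-0.14,0]},{"gripper":60,"travel":[0,0,0],"twist":[0,-0.14,0]},{"gripper":60,"travel":[0,0,0],"twist":[0,-0.138,0]},{"gripper":60,"travel":[0,0,0],"twist":[0,0,0]},{"gripper":60,"travel":[0,0,0],"twist":[0,0,0]}]'
python3 - <<'E'
from rel import *
h=np.array([.617,.2275,.1145]);t=rel(h,40)[2]
print(rel(h+t*(.019-.11),40),bot.get_obs()["q"])
np.save("c4.npy",bot.calibration("wrist"),allow_pickle=True)
cv2.imwrite("pics/w4.png",bot.camera("wrist")[:,:,::-1])
E
```

```text
time: 10.12
ee_pos: [0.5524, 0.2481, 0.2862]
tcp_rot: [-180.0, -0.1, 164.5]
wrist_force: [0.9, -0.0, -0.3]
opening: 0.0602
grasp_force: 0.0
time: 11.0
ee_pos: [0.5556, 0.2437, 0.2468]
tcp_rot: [179.9, 39.9, 164.1]
wrist_force: [0.5, 0.3, 1.0]
opening: 0.0599
grasp_force: 0.0
(array([36.3,  0.6, 51.2]), array([-0.0047, -0.0013, -0.0069]), array([ 0.61970858, -0.17069618, -0.76604444])) [ 37.71388199 -14.2873339  -15.24593452  62.5961581  -31.06957931
  46.13340739]
```

View pics/w4.png

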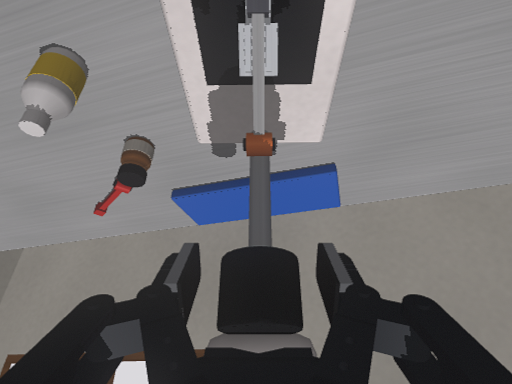

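The head is at (260,144) with the stem running vertically up from it, so the fingers are aligned with the probe. The objective is at (260,290), beyond the fingers.

Run:
```python
from rel import *
np.set_printoptions(precision=4,suppress=True)
W=cv2.imread("pics/w4.png");c=np.load("c4.npy",allow_pickle=True).item();c1=np.load("c1.npy",allow_pickle=True).item()
xs,ys=cen(W,(3,130,50),(14,255,255),(235,125,50,35));p=((xs.min()+xs.max())/2,(ys.min()+ys.max())/2);print(p,xs.min(),xs.max(),ys.min(),ys.max())
rs=[ray("",p,c),ray("",(480,354),c1),ray("top",(188.8,148.6)),ray("scene",(283.4,261.1))]
print(tri(rs),tri(rs[:3]),plane("",p,.1145,c))
# plate side edges in this view and the stem for yaw
print("stem foot-side",[plane("",q,z,c) for q,z in (((259,60),.072),)])
for y in (40,130):
    g=cv2.cvtColor(W,cv2.COLOR_BGR2GRAY)[y]; x=np.nonzero(g[150:365]>150)[0]+150;a,b=plane("",(x.min(),y),.014,c),plane("",(x.max()+1,y),.014,c);print(y,x.min(),x.max(),a,b,(a+b)/2)
```

```text
(np.float64(259.0), np.float64(144.0)) 246 272 133 155
(array([0.6173, 0.2269, 0.1143]), [np.float64(0.0012453861205485807), np.float64(0.003007560595844181), np.float64(0.0012690077212092758), np.float64(0.004477074550930652)]) (array([0.6164, 0.2284, 0.1142]), [np.float64(0.00027128287328419775), np.float64(0.001500233431830016), np.float64(0.0014143998305629131)]) [0.6162 0.2282 0.1145]
stem foot-side [array([0.5602, 0.244 , 0.072 ])]
40 171 345 [0.5531 0.155  0.014 ] [0.6009 0.323  0.014 ] [0.577 0.239 0.014]
130 195 324 [0.6757 0.1217 0.014 ] [0.7241 0.2912 0.014 ] [0.6999 0.2065 0.014 ]
```

```bash
python3 -c "
from rel import *
h=np.array([.6164,.2283,.1143]);t=rel(h,40)[2]
print(rel(h+t*.021,40))"
python3 -m crank '[{"gripper":50,"travel":[18,0,0],"twist":[0,0,-0.007]},{"gripper":50,"travel":[18,0,0],"twist":[0,0,0]},{"gripper":50,"travel":[0,0,20],"twist":[0,0,0]},{"gripper":50,"travel":[0,0,25],"twist":[0,0,0]},{"gripper":50,"travel":[0,0,25],"twist":[0,0,0]},{"gripper":50,"travel":[0,0,0],"twist":[0,0,0]},{"gripper":50,"travel":[0,0,0],"twist":[0,0,0]}]'
python3 - <<'E'
from rel import *
h=np.array([.6164,.2283,.1143]);t=rel(h,40)[2]
print(rel(h+t*.021,40))
c=bot.calibration("wrist");W=bot.camera("wrist")[:,:,::-1].copy();cv2.imwrite("pics/w5.png",W)
xs,ys=cen(W,(3,130,50),(14,255,255),(200,0,120,384));p=((xs.min()+xs.max())/2,(ys.min()+ys.max())/2);print(p,xs.min(),xs.max(),ys.min(),ys.max(),plane("",p,.1143,c))
E
```

```text
(array([ 37.4,   1.7, 162.7]), array([-0.0049, -0.001 , -0.0075]), array([ 0.61970858, -0.17069618, -0.76604444]))
time: 11.92
ee_pos: [0.5714, 0.2393, 0.169]
tcp_rot: [-179.7, 40.0, 164.6]
wrist_force: [0.6, -0.7, -0.3]
opening: 0.0501
grasp_force: 0.0
(array([-0.3,  1.8, 92.6]), array([-0.0053, -0.0003,  0.0006]), array([ 0.61970858, -0.17069618, -0.76604444]))
(np.float64(259.0), np.float64(207.5)) 243 275 194 221 [0.61572215 0.2280105  0.1143    ]
```

View pics/w5.png

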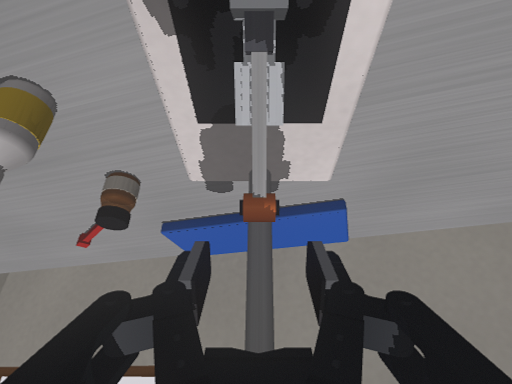

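Head is at (259,207), midway between the fingers (inner edges at 210 and 307). I go in along the tool.

```bash
python3 -m crank '[{"gripper":50,"travel":[0,1,22],"twist":[-0.005,0,0]},{"gripper":50,"travel":[0,0,22],"twist":[0,0,0]},{"gripper":50,"travel":[0,0,20],"twist":[0,0,0]},{"gripper":50,"travel":[0,0,16],"twist":[0,0,0]},{"gripper":50,"travel":[0,0,12],"twist":[0,0,0]},{"gripper":50,"travel":[0,0,0],"twist":[0,0,0]},{"gripper":50,"travel":[0,0,0],"twist":[0,0,0]}]'
python3 - <<'E'
from rel import *
h=np.array([.6164,.2283,.1143]);t=rel(h,40)[2]
print(rel(h+t*.021,40))
W=bot.camera("wrist")[:,:,::-1].copy();cv2.imwrite("pics/w6.png",cv2.resize(W[150:384,130:390],None,fx=2,fy=2))
E
```

```text
time: 12.85
ee_pos: [0.6292, 0.2243, 0.0989]
tcp_rot: [-180.0, 40.0, 164.6]
wrist_force: [1.0, 0.1, 0.9]
opening: 0.0498
grasp_force: 0.0
(array([0.3, 0.4, 0.6]), array([-0.0001,  0.0003,  0.0003]), array([ 0.61970858, -0.17069618, -0.76604444]))
```

View pics/w6.png

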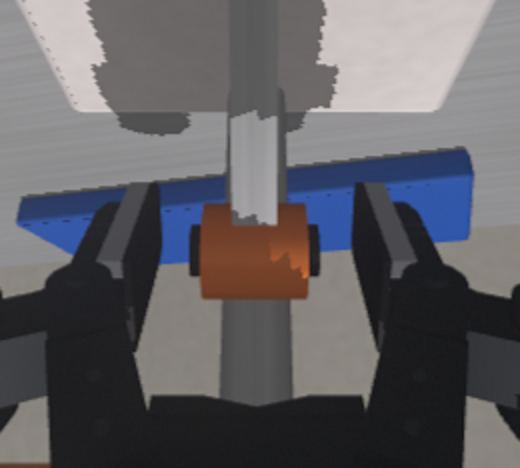

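Head sits between the pads, centred to about 1 mm. I close on it.

```bash
python3 -m crank '[{"gripper":32,"travel":[0,-0.5,0],"twist":[0,0,0]},{"gripper":32,"travel":[0,0,0],"twist":[0,0,0]},{"gripper":20,"travel":[0,0,0],"twist":[0,0,0]},{"gripper":20,"travel":[0,0,0],"twist":[0,0,0]},{"gripper":20,"travel":[0,0,0],"twist":[0,0,0]},{"gripper":20,"travel":[0,0,0],"twist":[0,0,0]}]' 45
```

```text
time: 13.65
ee_pos: [0.6291, 0.2237, 0.0985]
tcp_rot: [-180.0, 40.0, 164.6]
wrist_force: [-0.8, 0.2, 2.4]
opening: 0.0232
grasp_force: 48.9
```

```bash
python3 -m crank '[{"gripper":20,"travel":[0,0,-6],"twist":[0,0,0]},{"gripper":20,"travel":[0,0,-10],"twist":[0,0,0]},{"gripper":20,"travel":[0,0,-14],"twist":[0,0,0]},{"gripper":20,"travel":[0,0,-20],"twist":[0,0,0]},{"gripper":20,"travel":[0,0,-25],"twist":[0,0,0]},{"gripper":20,"travel":[0,0,-25],"twist":[0,0,0]},{"gripper":20,"travel":[0,0,-25],"twist":[0,0,0]},{"gripper":20,"travel":[0,0,-25],"twist":[0,0,0]},{"gripper":20,"travel":[0,0,-25],"twist":[0,0,0]},{"gripper":20,"travel":[0,0,-20],"twist":[0,0,0]},{"gripper":20,"travel":[0,0,-5],"twist":[0,0,0]},{"gripper":20,"travel":[0,0,0],"twist":[0,0,0]}]'
python3 - <<'E'
from h import *
W=bot.camera("wrist")[:,:,::-1];S=bot.camera("scene")[:,:,::-1]
cv2.imwrite("pics/w7.png",np.hstack([cv2.resize(W,(400,300)),cv2.resize(S[130:310,200:440],(400,300))]))
E
```

```text
time: 15.15
ee_pos: [0.5049, 0.2579, 0.2511]
tcp_rot: [-179.9, 40.0, 164.7]
wrist_force: [0.1, -0.0, -2.2]
opening: 0.0231
grasp_force: 48.2
```

View pics/w7.png

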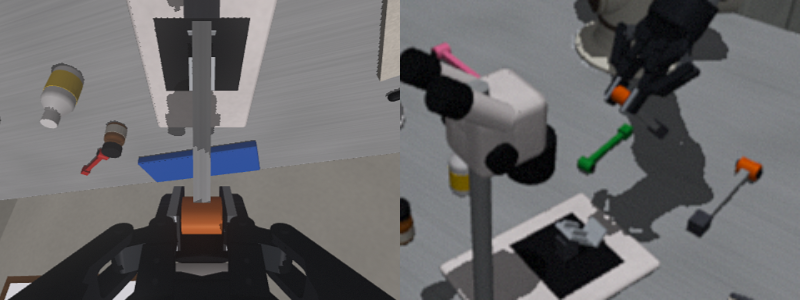

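```bash
python3 -m crank '[{"gripper":26.3,"travel":[0,0,0],"twist":[0,0,0]},{"gripper":26.3,"travel":[0,0,0],"twist":[0,0,0]},{"gripper":26.3,"travel":[0,0,0],"twist":[0,0,0]},{"gripper":26.3,"travel":[0,0,0],"twist":[0,0,0]},{"gripper":26.3,"travel":[0,0,0],"twist":[0,0,0]},{"gripper":26.3,"travel":[0,0,0],"twist":[0,0,0]},{"gripper":26.3,"travel":[0,0,0],"twist":[0,0,0]},{"gripper":26.3,"travel":[0,0,0],"twist":[0,0,0]},{"gripper":26.3,"travel":[0,0,0],"twist":[0,0,0]},{"gripper":26.3,"travel":[0,0,0],"twist":[0,0,0]},{"gripper":26.3,"travel":[0,0,0],"twist":[0,0,0]},{"gripper":26.3,"travel":[0,0,0],"twist":[0,0,0]}]'
cat > ori.py <<'E'
# orange head and stem line: wrist-view centroid, plus scene-view lean of the probe
from h import *
c=bot.calibration("wrist");W=bot.camera("wrist")[:,:,::-1].copy();S=bot.camera("scene")[:,:,::-1].copy()
cv2.imwrite("pics/sw.png",W);cv2.imwrite("pics/ss.png",S)
xs,ys=cen(S,(3,130,50),(14,255,255),(150,60,240,150));print("scene head",xs.mean(),ys.mean(),len(xs))
xs,ys=cen(W,(3,130,50),(14,255,255),(150,200,250,184));print("wrist head",(xs.min()+xs.max())/2,ys.mean(),len(xs))
E
python3 ori.py
```

```text
time: 16.75
ee_pos: [0.5051, 0.2578, 0.2514]
tcp_rot: [-179.9, 40.0, 164.6]
wrist_force: [0.8, 0.3, -2.3]
opening: 0.0266
grasp_force: 7.2
scene head 315.7432432432432 149.89864864864865 148
wrist head 258.0 276.6716647443291 2601
```

```bash
cat > foot.py <<'E'
# for assumed lean (deg) of the probe about tool y, patch brightness at the predicted foot/stem pixels, wrist + scene
from rel import *
import sys
def proj(c,p):
    T=np.array(c["camera_from_world"]);q=T[:3,:3]@p+T[:3,3];f=192/np.tan(np.radians(c["vfov"]/2));return q[:2]/q[2]*f+[c["cx"],c["cy"]]
W=cv2.imread("pics/sw.png",0);S=cv2.imread("pics/ss.png",0)
o=bot.get_obs();A=R.from_euler("xyz",o["tcp_rot"],degrees=True);h=o["ee_pos"]-A.apply([0,0,.021]);x=A.apply([1,0,0]);x[2]=0;x/=-np.linalg.norm(x)
print("head",h,proj(bot.calibration("scene"),h),proj(bot.calibration("wrist"),h))
for a in range(-20,61,10):
    u=np.sin(np.radians(a))*x+np.cos(np.radians(a))*np.array([0,0,1])
    r=[a]
    for n,I in(("wrist",W),("scene",S)):
        for d in(.06,.09,.119):
            u_,v_=np.round(proj(bot.calibration(n),h-u*d)).astype(int)
            r+=[(int(u_),int(v_)),int(I[v_-1:v_+2,u_-1:u_+2].mean()) if 1<=v_<382 and 1<=u_<510 else None]
    print(*r)
E
python3 foot.py
```

```text
head [0.49211768 0.26144774 0.26754784] [335.65722419 186.86689933] [257.06917648 278.58045548]
-20 (257, 197) 81 (257, 170) 81 (257, 149) 82 (326, 210) 128 (322, 222) 57 (317, 233) 116
-10 (257, 185) 81 (257, 152) 82 (257, 126) 82 (329, 210) 56 (326, 221) 99 (324, 231) 44
0 (257, 173) 81 (257, 134) 82 (257, 102) 49 (333, 208) 58 (332, 219) 69 (330, 228) 25
10 (257, 163) 82 (257, 117) 82 (257, 77) 172 (336, 206) 73 (337, 216) 128 (337, 224) 129
20 (257, 155) 82 (257, 101) 50 (257, 52) 170 (340, 204) 54 (342, 212) 51 (344, 219) 53
30 (257, 150) 82 (257, 87) 50 (257, 27) 40 (343, 201) 55 (347, 207) 53 (350, 214) 51
40 (257, 148) 82 (257, 76) 170 (257, 2) 97 (346, 198) 54 (351, 202) 55 (356, 207) 53
50 (257, 150) 82 (257, 70) 107 (257, -22) None (349, 194) 53 (355, 197) 52 (361, 200) 52
60 (257, 157) 82 (257, 70) 107 (257, -42) None (351, 190) 53 (359, 191) 52 (366, 193) 70
```

Probe hangs plumb: the dark foot is where plumb predicts, (257,102) in the wrist view and (330,228) in the scene view, with a 7 N grip. I regrip firmly.

```bash
python3 -m crank '[{"gripper":26.3,"travel":[0,0,0],"twist":[0,0,0]},{"gripper":26.3,"travel":[0,0,0],"twist":[0,0,0]},{"gripper":20,"travel":[0,0,0],"twist":[0,0,0]},{"gripper":20,"travel":[0,0,0],"twist":[0,0,0]},{"gripper":20,"travel":[0,0,0],"twist":[0,0,0]},{"gripper":20,"travel":[0,0,0],"twist":[0,0,0]},{"gripper":20,"travel":[0,0,0],"twist":[0,0,0]}]' 50
python3 ori.py; python3 foot.py | head -5
python3 - <<'E'
from rel import *
W=cv2.imread("pics/sw.png",0);print(W[60:140:2,257])
A=rel([0,0,0],40);t=A[2]
print(rel(np.array([.5735,-.2005,.268])+t*.021,40), bot.get_obs()["q"])
E
```

```text
time: 17.73
ee_pos: [0.5051, 0.2578, 0.2514]
tcp_rot: [-179.9, 40.0, 164.6]
wrist_force: [-0.8, 0.1, -1.9]
opening: 0.0237
grasp_force: 51.2
scene head 313.65972222222223 146.02777777777777 144
wrist head 227.0 276.13126009693053 2476
head [0.4921263  0.26143456 0.26752675] [335.64881468 186.87429217] [257.04660506 278.54590143]
-20 (257, 197) 80 (257, 170) 81 (257, 149) 81 (326, 210) 128 (322, 222) 57 (317, 233) 116
-10 (257, 185) 80 (257, 152) 82 (257, 126) 81 (329, 210) 56 (326, 221) 89 (324, 231) 36
0 (257, 173) 80 (257, 134) 81 (257, 102) 51 (333, 208) 57 (332, 219) 74 (330, 228) 26
10 (257, 163) 81 (257, 117) 81 (257, 77) 168 (336, 206) 74 (337, 216) 127 (337, 224) 128
[168 169 173 106 108 108 134 171 169 168 176  51  51  51  51  51  50  52
  51  51  53  52  46  48  71  82  81  81  81  81  82  82  81  81  81  82
  81  82  82  82]
(array([-154.2, -423.7,  129.1]), array([-0.0005, -0.0002,  0.0005]), array([ 0.61970858, -0.17069618, -0.76604444])) [ 43.01809871 -17.58812916 -16.99429269  66.90538595 -33.21076816
  51.24359974]
```

```bash
python3 -m crank '[{"gripper":20,"travel":[-6,-17,5],"twist":[0,0,0]},{"gripper":20,"travel":[-14,-39,12],"twist":[0,0,0]},{"gripper":20,"travel":[-14,-39,12],"twist":[0,0,0]},{"gripper":20,"travel":[-14,-39,12],"twist":[0,0,0]},{"gripper":20,"travel":[-14,-39,12],"twist":[0,0,0]},{"gripper":20,"travel":[-14,-39,12],"twist":[0,0,0]},{"gripper":20,"travel":[-14,-39,12],"twist":[0,0,0]},{"gripper":20,"travel":[-14,-39,12],"twist":[0,0,0]},{"gripper":20,"travel":[-14,-39,12],"twist":[0,0,0]},{"gripper":20,"travel":[-14,-39,12],"twist":[0,0,0]},{"gripper":20,"travel":[-14,-39,11],"twist":[0,0,0]},{"gripper":20,"travel":[-8,-17,5],"twist":[0,0,0]}]'
python3 -m crank '[{"gripper":20,"travel":[0,0,0],"twist":[0,0,0]},{"gripper":20,"travel":[0,0,0],"twist":[0,0,0]}]'
python3 ori.py
python3 - <<'E'
from rel import *
from foot import proj
np.set_printoptions(precision=4,suppress=True)
c=bot.calibration("wrist");W=cv2.imread("pics/sw.png");S=cv2.imread("pics/ss.png")
T=bot.camera("top")[:,:,::-1].copy();cv2.imwrite("pics/t2.png",T)
for n,I,cc,b in(("wrist",W,c,(150,0,250,250)),("scene",S,None,(140,140,70,80)),("top",T,None,(318,140,90,70))):
    xs,ys=cen(I,(108,100,50),(126,255,255),b)
    if len(xs)>10: print(n,"blue",len(xs),xs.min(),xs.max(),ys.min(),ys.max(),plane(n,((xs.min()+xs.max())/2,(ys.min()+ys.max())/2),.086,cc))
print("gray col",cv2.cvtColor(W,cv2.COLOR_BGR2GRAY)[60:200:3,257])
print("target px of foot bottom edge",proj(c,np.array([.5735,-.2005,.138])))
E
```

```text
time: 19.32
ee_pos: [0.5859, -0.2067, 0.2515]
tcp_rot: [-179.9, 40.0, 164.5]
wrist_force: [0.2, -0.2, -1.9]
opening: 0.0231
grasp_force: 51.3
time: 19.58
ee_pos: [0.586, -0.2038, 0.2516]
tcp_rot: [-180.0, 40.0, 164.6]
wrist_force: [-0.6, 0.6, -1.8]
opening: 0.023
grasp_force: 51.3
scene head 230.875 99.08333333333333 96
wrist head 258.0 276.2340425531915 2491
head [ 0.57318588 -0.19979945  0.26799763] [168.69894118 134.81217648] [257.04714923 278.5867507 ]
-20 (257, 197) 74 (257, 170) 75 (257, 149) 75 (165, 155) 122 (163, 165) 144 (161, 175) 120
-10 (257, 185) 75 (257, 152) 75 (257, 126) 75 (168, 155) 72 (168, 165) 16 (168, 174) 110
0 (257, 173) 75 (257, 134) 75 (257, 102) 48 (172, 154) 87 (173, 163) 85 (174, 172) 21
10 (257, 163) 75 (257, 117) 75 (257, 77) 74 (175, 153) 124 (178, 161) 127 (181, 169) 139
20 (257, 155) 75 (257, 101) 48 (257, 52) 57 (178, 151) 123 (183, 158) 124 (187, 165) 146
30 (257, 150) 75 (257, 87) 47 (257, 27) 56 (181, 148) 122 (187, 155) 122 (193, 161) 123
40 (257, 148) 75 (257, 76) 40 (257, 2) 130 (184, 146) 120 (191, 151) 120 (198, 155) 121
50 (257, 150) 75 (257, 70) 45 (257, -22) None (186, 142) 122 (194, 146) 121 (202, 149) 121
60 (257, 157) 75 (257, 70) 45 (257, -41) None (188, 139) 121 (197, 141) 120 (205, 143) 120
wrist blue 1761 228 287 11 73 [ 0.5699 -0.1989  0.086 ]
scene blue 492 140 184 140 200 [ 0.5342 -0.3173  0.086 ]
gray col [ 45  53  44  53  40  33 143  85  47  48  49  48  49  49  49  46  63  76
  75  74  75  76  74  75  75  75  75  76  76  75  75  75  74  75  74  75
  75  76  76  74  75  75  75  75  74  75  75]
target px of foot bottom edge [256.5308  91.351 ]
```

Run:
```python
from rel import *
np.set_printoptions(precision=4,suppress=True)
E=lambda p,r:np.vstack([np.c_[R.from_euler("xyz",r,degrees=True).as_matrix(),p],[0,0,0,1]])
c3=np.load("c3.npy",allow_pickle=True).item()
X=c3["camera_from_world"]@E([.5136,-.3047,.1082],[179.9,0,59.8])
c2=dict(c3,camera_from_world=X@np.linalg.inv(E([.601,-.2336,.1085],[-179.9,.1,-161.2])))
c=bot.calibration("wrist")
def rings(n,im,c,box):
    xs,ys=cen(im,(105,80,40),(130,255,255),box);m=np.zeros(im.shape[:2],np.uint8);m[ys,xs]=255
    m=cv2.morphologyEx(m,cv2.MORPH_CLOSE,np.ones((3,3)))
    cs,hi=cv2.findContours(m,cv2.RETR_CCOMP,cv2.CHAIN_APPROX_NONE)
    for k,h in zip(cs,hi[0]):
        if len(k)>25:
            e=cv2.fitEllipse(k);print(n,"hole" if h[3]>=0 else "outer",np.round(e[0],1),np.round(e[1],1),[plane(n,e[0],z,c)[:2] for z in(.076,.086)])
rings("w2",cv2.imread("pics/w2.png"),c2,(270,150,110,120))
print("hub",plane("",(257,137),.097,c2),"cam2",-c2["camera_from_world"][:3,:3].T@c2["camera_from_world"][:3,3])
rings("now",cv2.imread("pics/sw.png"),c,(200,0,120,80))
rings("w1",cv2.imread("pics/w1.png"),np.load("c1.npy",allow_pickle=True).item(),(80,160,90,80))
rings("top",cv2.imread("pics/top0.png"),None,(318,150,60,40))
print("slot w3",plane("",(261,47),.093,c3), "hub w3",plane("",(261,136),.097,c3))
# foot now: dark pixels, wrist & scene
W=cv2.imread("pics/sw.png",0);r=W[95];d=np.nonzero(abs(r.astype(int)-48)<8)[0];d=d[(d>215)&(d<300)];print("foot wrist cols",d.min(),d.max())
S=cv2.imread("pics/ss.png",0);print(S[160:190:2,164:186:1])
```

```text
w2 outer [321.5 208.8] [77.9 80.8] [array([ 0.5757, -0.2014]), array([ 0.5727, -0.2047])]
w2 hole [320.3 206.9] [42.3 53.7] [array([ 0.5748, -0.2025]), array([ 0.5719, -0.2058])]
hub [ 0.5443 -0.2538  0.097 ] cam2 [ 0.5245 -0.2597  0.2497]
now outer [259.   48.4] [49.2 51.3] [array([ 0.5816, -0.2008]), array([ 0.5754, -0.1992])]
now outer [254.5  35.5] [40.6 57.8] [array([ 0.5701, -0.2013]), array([ 0.5645, -0.1997])]
w1 outer [124.  198.6] [41.4 49.1] [array([ 0.5772, -0.2023]), array([ 0.5724, -0.199 ])]
w1 hole [125.1 197.1] [22.5 31.6] [array([ 0.5752, -0.2015]), array([ 0.5705, -0.1982])]
top outer [348.4 168.4] [16.  17.3] [array([ 0.5763, -0.2026]), array([ 0.5751, -0.2007])]
top hole [348.1 168.7] [12.3 13.2] [array([ 0.5753, -0.2018]), array([ 0.5741, -0.1999])]
slot w3 [ 0.5657 -0.2174  0.093 ] hub w3 [ 0.5452 -0.2528  0.097 ]
foot wrist cols 245 270
[[128  82  26   4  20  43  55  54  56  98 125 125 126 124 125 124 125 125
  127 125 126 128]
 [127  99  41   5  16  41  53  55  53  81 127 137 137 134 133 135 134 135
  131 128 129 125]
 [143 147  84  13   0  36  50  55  52  65
[... 468 characters left out ...]
2  20  25  77 118 127 127 124
  122 123 121 119]
 [110 132 149 151 132  80  29  23  18  22  16  20  25  68 110 121 123 120
  119 123 124 124]
 [114 138 149 145 112  80  62  40  33  51  63  88 111 123 124 121 120 119
  120 124 121 116]
 [ 91 128 147 136 116 111 111 107 112 114 115 113 104 116 126 118 125 122
  121 122 122 123]
 [ 82 109 138 146 121 113 116 118 119 118 115 112 109 111 122 124 120 127
  123 119 122 125]
 [ 79  95 137 140 126 114 120 108  96  94  84  79  61  41  52  54  43  76
  107 117 113 116]
 [114 107 111  81  41  39  51  36  36  32  34  36  33  34  42  52  47  36
  102 123 111 109]
 [121 127 126 105  56  48  51  30  17  13  17  12  20  23  11  15  28  14
   38  98 130 130]]
```

Run:
```python
from rel import *
from foot import proj
np.set_printoptions(precision=4,suppress=True)
print(tri([ray("wrist",(257.5,94.5)),ray("scene",(172.5,174.3))]))
h=np.array([.57318588,-.19979945,.26799763]);c=bot.calibration("wrist")
B=np.array([[x,y,z] for x in(-.009,.009) for y in(-.009,.009) for z in(-.130,-.108)]);Y=R.from_euler("z",164.6,degrees=True)
for lean in(-6,-3,0,3,6):
    P=np.array([proj(c,h+(Y*R.from_euler("y",lean,degrees=True)).apply(b)) for b in B]);Q=np.array([proj(bot.calibration("scene"),h+(Y*R.from_euler("y",lean,degrees=True)).apply(b)) for b in B])
    print(lean,"wrist",P.min(0),P.max(0),"scene",Q.min(0),Q.max(0))
A=rel([0,0,0],40);t=A[2];print(rel(np.array([.5745,-.2015,.268])+t*.021,40)[0])
```

```text
head [ 0.57320436 -0.19978323  0.2680582 ] [168.69435767 134.79649613] [257.01117428 278.51111472]
-20 (257, 197) 74 (257, 170) 75 (257, 149) 75 (165, 155) 122 (163, 165) 144 (161, 175) 120
-10 (257, 185) 75 (257, 152) 75 (257, 126) 75 (168, 155) 72 (168, 165) 16 (168, 174) 110
0 (257, 173) 75 (257, 134) 75 (257, 102) 48 (172, 154) 87 (173, 163) 85 (174, 172) 21
10 (257, 163) 75 (257, 117) 75 (257, 77) 74 (175, 153) 124 (178, 161) 127 (181, 169) 139
20 (257, 155) 75 (257, 101) 48 (257, 52) 57 (178, 151) 123 (183, 158) 124 (187, 165) 146
30 (257, 150) 75 (257, 87) 47 (257, 27) 56 (181, 148) 122 (187, 155) 122 (193, 161) 123
40 (257, 148) 75 (257, 76) 40 (257, 2) 130 (184, 146) 120 (191, 151) 120 (198, 155) 121
50 (257, 150) 75 (257, 70) 45 (257, -22) None (186, 142) 122 (194, 146) 121 (202, 149) 121
60 (257, 157) 75 (257, 70) 45 (256, -42) None (188, 139) 121 (197, 141) 120 (205, 143) 120
(array([ 0.5766, -0.2023,  0.1407]), [np.float64(0.0027256124674173575), np.float64(0.0027256124674174746)])
-6 wrist [242.1068  62.9081] [272.4633 110.1444] scene [173.3796 164.7195] [183.5045 176.3951]
-3 wrist [242.5412  71.2907] [272.0347 116.6913] scene [171.5316 165.6133] [181.3895 177.2048]
0 wrist [242.9417  79.5533] [271.6383 123.2396] scene [169.6645 166.4271] [179.2371 177.9133]
3 wrist [243.3108  87.7037] [271.2718 129.7879] scene [167.7826 167.1585] [177.0518 178.5182]
6 wrist [243.6507  95.75  ] [270.9332 136.3356] scene [165.8901 167.8055] [174.8381 179.0173]
[-1.3 -1.3  1.1]
```

Blue axis is at about (0.5745, -0.2015), and all views agree. The foot hangs within about 2–3 mm of it, so I trim 1 mm and lower.

```bash
python3 -m crank '[{"gripper":20,"travel":[0,-1.2,0],"twist":[0,0,0]},{"gripper":20,"travel":[6.4,0,7.7],"twist":[0,0,0]},{"gripper":20,"travel":[6.4,0,7.7],"twist":[0,0,0]},{"gripper":20,"travel":[6.4,0,7.7],"twist":[0,0,0]},{"gripper":20,"travel":[6.4,0,7.7],"twist":[0,0,0]},{"gripper":20,"travel":[6.4,0,7.7],"twist":[0,0,0]},{"gripper":20,"travel":[0,0,0],"twist":[0,0,0]}]'
python3 -m crank '[{"gripper":20,"travel":[6.4,0,7.7],"twist":[0,0,0]},{"gripper":20,"travel":[6.4,0,7.7],"twist":[0,0,0]},{"gripper":20,"travel":[3.2,0,3.8],"twist":[0,0,0]},{"gripper":20,"travel":[0,0,0],"twist":[0,0,0]}]'
```

```text
time: 20.6
ee_pos: [0.5857, -0.2054, 0.2004]
tcp_rot: [-180.0, 39.9, 164.6]
wrist_force: [0.2, 0.5, -1.4]
opening: 0.0233
grasp_force: 51.3
time: 21.1
ee_pos: [0.586, -0.2055, 0.1761]
tcp_rot: [-180.0, 39.9, 164.6]
wrist_force: [0.3, 0.1, -2.3]
opening: 0.0232
grasp_force: 51.3
```

```bash
python3 -m crank '[{"gripper":20,"travel":[5.1,0,6.1],"twist":[0,0,0]},{"gripper":20,"travel":[5.1,0,6.1],"twist":[0,0,0]},{"gripper":20,"travel":[5.1,0,6.1],"twist":[0,0,0]},{"gripper":20,"travel":[5.1,0,6.1],"twist":[0,0,0]},{"gripper":20,"travel":[3.2,0,3.8],"twist":[0,0,0]},{"gripper":20,"travel":[1.3,0,1.5],"twist":[0,0,0]},{"gripper":20,"travel":[0,0,0],"twist":[0,0,0]}]'
python3 -m crank '[{"gripper":20,"travel":[1.3,0,1.5],"twist":[0,0,0]},{"gripper":20,"travel":[0,0,0],"twist":[0,0,0]}]'
```

```text
time: 21.98
ee_pos: [0.5862, -0.2056, 0.1381]
tcp_rot: [-180.0, 40.0, 164.6]
wrist_force: [-0.1, 1.4, -2.1]
opening: 0.0231
grasp_force: 51.4
time: 22.22
ee_pos: [0.5862, -0.2056, 0.1361]
tcp_rot: [-180.0, 40.0, 164.6]
wrist_force: [0.4, -0.6, -2.6]
opening: 0.0233
grasp_force: 51.4
```

```bash
for i in 1 2; do python3 -m crank '[{"gripper":20,"travel":[1.3,0,1.5],"twist":[0,0,0]},{"gripper":20,"travel":[1.3,0,1.5],"twist":[0,0,0]},{"gripper":20,"travel":[0,0,0],"twist":[0,0,0]}]' | egrep "ee_pos|wrist"; done; python3 -m crank '[{"gripper":20,"travel":[0.7,0,0.8],"twist":[0,0,0]},{"gripper":20,"travel":[0,0,0],"twist":[0,0,0]}]'| egrep "ee_pos|wrist"
```

```text
ee_pos: [0.586, -0.2055, 0.1317]
wrist_force: [-0.6, 0.4, -2.0]
ee_pos: [0.5859, -0.2055, 0.1278]
wrist_force: [-0.3, 0.7, -1.8]
ee_pos: [0.5862, -0.2056, 0.1274]
wrist_force: [0.6, -0.4, -0.6]
```

```bash
for i in 1 2; do python3 -m crank '[{"gripper":20,"travel":[0.6,0,0.8],"twist":[0,0,0]},{"gripper":20,"travel":[0,0,0],"twist":[0,0,0]},{"gripper":20,"travel":[0,0,0],"twist":[0,0,0]}]' | egrep "ee_pos|wrist"; done
```

```text
ee_pos: [0.5867, -0.2058, 0.1275]
wrist_force: [-1.3, 0.7, 5.2]
ee_pos: [0.5871, -0.2059, 0.1274]
wrist_force: [-1.9, 0.6, 8.0]
```

Foot is on the floor: height holds at 127.4 mm with 8 N up. I relieve, ease, then release and back off.

```bash
python3 -m crank '[{"gripper":20,"travel":[-0.8,0,-1],"twist":[0,0,0]},{"gripper":27,"travel":[0,0,0],"twist":[0,0,0]},{"gripper":27,"travel":[0,0,0],"twist":[0,0,0]},{"gripper":27,"travel":[0,0,0],"twist":[0,0,0]},{"gripper":27,"travel":[0,0,0],"twist":[0,0,0]},{"gripper":28,"travel":[0,0,0],"twist":[0,0,0]},{"gripper":29,"travel":[0,0,0],"twist":[0,0,0]},{"gripper":31,"travel":[0,0,0],"twist":[0,0,0]},{"gripper":34,"travel":[0,0,0],"twist":[0,0,0]},{"gripper":45,"travel":[0,0,0],"twist":[0,0,0]},{"gripper":45,"travel":[0,0,0],"twist":[0,0,0]}]'
python3 - <<'E'
from h import *
np.set_printoptions(precision=4,suppress=True)
c=bot.calibration("wrist");W=bot.camera("wrist")[:,:,::-1].copy()
xs,ys=cen(W,(3,130,50),(14,255,255),(150,150,220,234));p=((xs.min()+xs.max())/2,(ys.min()+ys.max())/2);print(p,xs.min(),xs.max(),ys.min(),ys.max(),plane("",p,.142,c))
E
```

```text
time: 25.35
ee_pos: [0.586, -0.2055, 0.126]
tcp_rot: [-180.0, 40.0, 164.6]
wrist_force: [0.7, -0.1, 0.6]
opening: 0.0453
grasp_force: 0.0
(np.float64(219.0), np.float64(316.5)) 153 285 256 377 [ 0.6598 -0.2552  0.142 ]
```

```bash
cat > hd.py <<'E'
from h import *
np.set_printoptions(precision=4,suppress=True)
def big(n,box):
    c=bot.calibration(n);W=bot.camera(n)[:,:,::-1].copy();cv2.imwrite(f"pics/last_{n}.png",W)
    xs,ys=cen(W,(3,130,50),(14,255,255),box);m=np.zeros((384,512),np.uint8);m[ys,xs]=255
    k,_,s,ce=cv2.connectedComponentsWithStats(m)
    for i in np.argsort(-s[1:,4])[:2]+1: print(n,s[i],ce[i],plane(n,ce[i],.142,c))
big("wrist",(100,0,320,384))
big("scene",(130,110,90,90));big("top",(318,140,90,70))
E
python3 hd.py
```

```text
wrist [ 230  256   56   47 2522] [257.6384 279.1479] [ 0.5747 -0.2021  0.142 ]
scene [167 169   9  11  59] [170.678  173.0847] [ 0.577  -0.2132  0.142 ]
top [348 161  12  10  85] [353.8235 165.5882] [ 0.5757 -0.204   0.142 ]
```

The head stands over (0.5747, -0.2021), right over the tube. I withdraw along the tool.

```bash
python3 -m crank '[{"gripper":50,"travel":[0,0,-5],"twist":[0,0,0]},{"gripper":50,"travel":[0,0,-10],"twist":[0,0,0]},{"gripper":50,"travel":[0,0,-15],"twist":[0,0,0]},{"gripper":50,"travel":[0,0,-20],"twist":[0,0,0]},{"gripper":50,"travel":[0,0,-25],"twist":[0,0,0]},{"gripper":50,"travel":[0,0,-25],"twist":[0,0,0]},{"gripper":50,"travel":[0,0,-20],"twist":[0,0,0]},{"gripper":50,"travel":[0,0,0],"twist":[0,0,0]},{"gripper":50,"travel":[0,0,0],"twist":[0,0,0]},{"gripper":50,"travel":[0,0,0],"twist":[0,0,0]},{"gripper":50,"travel":[0,0,0],"twist":[0,0,0]}]'; python3 hd.py
```

```text
time: 26.92
ee_pos: [0.5118, -0.185, 0.2174]
tcp_rot: [-180.0, 39.9, 164.6]
wrist_force: [0.4, 0.0, 0.6]
opening: 0.0497
grasp_force: 0.0
wrist [243 186  30  25 725] [257.5186 198.0166] [ 0.5755 -0.2024  0.142 ]
scene [168 170  10  10  55] [171.6727 173.7091] [ 0.5772 -0.2086  0.142 ]
top [348 161  12  10  81] [353.8765 165.4074] [ 0.5761 -0.2042  0.142 ]
```

```bash
python3 -c "
from workcell import bot
print(bot.job_done())"
```

```text
the job is handed in; nothing more can be done
None
```

I handed the job in at about 27 s: the dial slot is over the blue tube and the probe stands released in it. The last wrist and top views put its head within about 3 mm of the tube's axis; I saw no verdict from the judge.

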